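# Weigh out a charge of prosthesis adapter castings on the sprung scale

## Task

Weigh out one charge of castings for the polishing drum: take the red reject off the sprung scale's pan and put it in the yellow tray, then stand good castings from the sloping rack, thick grey ones and thin brass ones as needed, on the pan, stem up, until the red pointer is level with the green band on the gauge, between its upper and lower edges. Set them down gently so that the pan never hits its bottom stop, keep the castings that are not needed in the rack, and leave the green band, the screwdriver, the glue bottle and the wooden block as they are.

Things in the scene. Friction and masses are not known exactly. Their poses are not given: they have to be found in the camera images.
- thick0: thick adapter casting of dark grey steel (two alike): round flange 42 mm across and 14 mm thick, an 18 x 18 mm square stem 30 mm tall on it (44 mm in all), 220 g, give or take 5 percent. Origin: centre of the flange's underside; z up the stem, x and y square to its flats. Starts in any of the rack's four seats.
- thick1: thick adapter casting of dark grey steel (two alike): round flange 42 mm across and 14 mm thick, an 18 x 18 mm square stem 30 mm tall on it (44 mm in all), 220 g, give or take 5 percent. Origin: centre of the flange's underside; z up the stem, x and y square to its flats. Starts in any of the rack's four seats.
- thin0: thin adapter casting of yellow brass (two alike): round flange 42 mm across and 6 mm thick, a 14 x 14 mm square stem 30 mm tall on it (36 mm in all), 110 g, give or take 5 percent. Origin: centre of the flange's underside; z up the stem, x and y square to its flats. Starts in any of the rack's four seats.
- thin1: thin adapter casting of yellow brass (two alike): round flange 42 mm across and 6 mm thick, a 14 x 14 mm square stem 30 mm tall on it (36 mm in all), 110 g, give or take 5 percent. Origin: centre of the flange's underside; z up the stem, x and y square to its flats. Starts in any of the rack's four seats.
- reject: red-painted reject, of the same shape, size and weight as the thick castings; origin at the centre of the flange's underside, z up the stem, x and y square to the stem's flats. At the start it stands on the scale pan.
- pan_floor (a point): centre of the upper face of the scale's aluminium pan, 140 mm (x) by 200 mm (y), lip 5 mm high; z up. Unloaded it is 170 mm above the table and sinks straight down, about 24 mm for a thick casting, 12 mm for a thin one. The blue base below is 55 mm high; the white gauge plate stands on it 15 mm outside the pan's +x edge, 50 mm wide, its top 172 mm above the table.
- pan (a joint): how far the pan has sunk, in m: 0 unloaded, 0.085 on its bottom stop (to be avoided; up to 0.082 is allowed)
- pointer (a point): near the tip of the red pointer, a bar 3.5 mm thick that reaches from the pan's +x edge round the white gauge plate and lies across its +x face (the side away from the robot); it sinks with the pan and is 2.5 mm below the pan's upper face
- band_mid (a point): middle of the green band, 50 mm wide and 16 mm tall, clamped on the white gauge plate at a height that differs from day to day; the pointer must end between its upper and lower edges, 8 mm above and below this point
- rack: fixed white rack, seat sloping 30 degrees towards the robot. Origin: centre of its underside on the table; x away from the robot, y along the rack, z up. Four castings stand at y = -93, -31, 31 and 93 mm, flange undersides centred at x = 0, z = 65 mm, stems leaning 30 degrees from vertical towards -x. A 9 mm lip holds them below, with 9 mm ribs between.
- lamp_bar (a point): middle of the rack's lamp bar, 14 mm thick, 262 mm long along the rack's y, right above the seat row (rack x = 2 mm, z = 167 mm), on two posts at the rear ends (rack x = 45 mm, y = -125 and 125 mm). The gripper's body must come in under its front, tilted.
- tray_in (a point): centre of the inner floor of the yellow open reject tray, 130 x 130 mm outside, 35 mm high, walls 4 mm, floor about 4 mm above the table; axes parallel to its sides
- driver: bystander: screwdriver with a red handle, 180 mm, lying on the table
- glue: bystander: white glue bottle with a yellow cap, 48 mm across, 110 mm tall, origin under its centre
- block: bystander: wooden block 70 x 50 x 20 mm, origin under its centre
Things that resemble listed ones, but are neither listed nor needed, are in the scene too. Of the things that look like the reject, the middle-sized one is meant.

How it is judged:
By the outcome, as a careful person would: the job done as asked, in the order asked, and still so for the second after the job is handed in, with the robot touching nothing.
It also fails if it takes over 72 s, if anything falls off the work surface, if the arm or the gripper's body presses on something with over 40 N, if the wrist force passes 120 N, or if a joint passes its speed limit or range.

## Robot

A 6-joint arm with a two-finger parallel gripper is mounted at the origin on the work surface. World frame = base frame: x ahead of the robot, y to its left, z up, the work surface at z = 0. Lengths are in m, angles in rad, forces in N, time in s.
With the tool pointing down it reaches from about 0.375 to 0.975 m from the base axis. Payload 3.8 kg.
Tool frame: the origin (TCP) lies at the centre of the arm's flange, where the gripper is bolted on; the fingertips stand 173 mm ahead of it and the grasp point (between the pads) lies 155 mm ahead of it (bot.tip_reach is the distance from the TCP to the fingertips, in m); z points along the fingers, y is the line along which they close (so a half turn about z gives the same grasp; the last joint's range is limited). The gripper opens to 85 mm and grips with 20 to 120 N. Pads are 22 mm wide; open, the fingers measure 114 mm over their backs; the gripper's body (76 mm by 85 mm) begins 54 mm behind the grasp point. The pads swing forward as they close: fully open they stand 13 mm farther back than shut.
Start: joints at [-1.385, 0.264, 1.604, -0, 1.274, -0.037], TCP at [0.149, -0.658, 0.405] pointing down, gripper open.
Joint ranges: [-2.63, 2.63], [-0.94, 2.18], [0.31, 2.57], [-1.31, 4.45], [0, 2.66], [-2.55, 2.55]. Speed limits (rad/s): [2.57, 2.57, 3.14, 3.14, 3.14, 3.14].

## Interface

Orientations are given as a rotation vector (axis times angle).
In Python, from workcell import bot gives the robot as it stands.
- The arm moves only by the tool drive_tool, never from a script. Its arguments are lists of equal length, an entry for each row: "claw": the finger opening in mm, from 0 to 85.4; "slide": the shift along the world's x, y, z each as a share of 0.5 m, from -1 to 1, a list of three; "yaw": the turn about the world's z as a share of 180 degrees, from -1 to 1. A call has 1 to 8 rows; each row is the pose to reach, as a shift and turn from the pose commanded when the call began, turning the shorter way round; what a row does not reach only later rows make up. A row lasts 1/12 s, in which the tool goes at most 41.7 mm and 7.16 degrees, less where a joint would pass 70% of its speed; a pose out of reach is approached as far as the arm can. A call with a number of a shift or a turn outside -1 to 1 is refused whole. A call with a gripper value outside its range is refused whole. The fingers move at their own pace and stop on an object; "newtons" is the grip in N (left out, the last holds). Time passes only in rows, so rows that repeat a pose let the fingers close. It gives the time, the measured TCP pose, the force, the opening and the grip force at its end, in the units of the state.
- bot.read_state(): the state, without advancing time (a new reading comes with each control period).
- bot.read_camera(name): name is "side" or "top"; returns a dict with "color" (420x560x3 uint8, red, green, blue), "depth" (420x560 float32, m along the optical axis (not along the pixel's ray), 0 where there is no reading), "mtx" (3x3 intrinsics, pixels), "eye" and "rotation" of the camera in the world. Camera axes: x right, y up, looking along -z (the intrinsics and any distortion apply to the point x, -y, -z); pixel columns grow to the right and rows downward; lengths in m; the calibration is good to about 2 mm. A picture is of the moment at which its call begins.
- bot.finish_job(): hands the job in; it is judged then, once.
The state is a dict: "time": time; "q": joint angles; "joint_vel": joint speeds; "joint_torque": joint torques, N m; "tool_pos": TCP position; "tcp_rot": TCP orientation; "wrist_force": force on the tool from outside, world axes, zero at the start; "torque": the same for the moment, N m; "width": opening from 0.0 (shut) to 1.0 (fully open); "grip_force": force on a finger pad.
Only numpy, scipy, OpenCV 4.12 (cv2) and the standard library are available. Lean on these libraries where they do the work, as an engineer would, in place of code of your own. Each camera call takes 0.05 s, during which the arm holds its last target. There are 200 camera calls.

## Working session

There is one attempt and no reset: what is moved stays moved. The work goes in short steps, Python scripts to look and compute and a tool call to move; the robot and the scene stay as the last step left them, time stands still between calls to the robot, and variables do not carry over. Pictures are saved under pics/ and viewed, at most 11 in all, crops included, and the job is handed in when it is done.

Besides the shell and the picture viewer there is one more tool, called by a JSON object that holds its "api" and its "payload", one argument or row to a line. drive_tool: Moves the arm, as the interface text tells. Shift numbers are shares of 0.5 m and turn numbers shares of 180 degrees, none past 1 either way. Its arguments: {"type":"object","properties":{"claw":{"type":"array","items":{"type":"number"}},"slide":{"type":"array","items":{"type":"array","items":{"type":"number"}}},"yaw":{"type":"array","items":{"type":"number"}},"newtons":{"type":"number"}},"required":["claw","slide","yaw"]}

```bash
mkdir -p pics; ls; cat > h.py <<'E'
import numpy as np, cv2
from workcell import bot
def shot(n):
    c=bot.read_camera(n); np.savez(f'{n}.npz',**{k:np.array(v) for k,v in c.items()}); return c
def load(n): return np.load(f'{n}.npz')
def w(c,u,v,d=None):
    K=c['mtx']
    if d is None:
        p=c['depth'][int(v)-1:int(v)+2,int(u)-1:int(u)+2]; d=np.median(p[p>0]) if (p>0).any() else 0
    p=np.array([(u-K[0,2])/K[0,0]*d,-(v-K[1,2])/K[1,1]*d,-d])
    return np.array(c['rotation']).reshape(3,3)@p+c['eye']
E
python3 - <<'E'
from h import *
for n in('top','side'):
    c=shot(n); cv2.imwrite(f'pics/{n}0.png',cv2.resize(c['color'],(800,600),interpolation=2)[...,::-1])
    print(n,c.keys(),c['mtx'],c['eye'],c['rotation'])
print(bot.read_state())
E
```

```text
pics
top dict_keys(['color', 'depth', 'mtx', 'eye', 'rotation']) [[442.72981557   0.         276.60407443]
 [  0.         442.72981557 222.9443203 ]
 [  0.           0.           1.        ]] [0.38568779 0.00951761 1.02176461] [ 0.18615121 -0.16049416 -1.40183231]
side dict_keys(['color', 'depth', 'mtx', 'eye', 'rotation']) [[480.13574946   0.         286.00386206]
 [  0.         480.13574946 202.11688413]
 [  0.           0.           1.        ]] [0.15694639 0.51655639 0.77947239] [ 0.35262808 -0.96063843 -2.30176939]
{'time': 0.1, 'q': array([-1.38491902e+00,  2.64688473e-01,  1.60522873e+00, -3.57363849e-05,
        1.27369007e+00, -3.68763234e-02]), 'joint_vel': array([-0.00149971,  0.00057268, -0.00432478,  0.00083886, -0.00142058,
        0.0001126 ]), 'joint_torque': array([ 4.51661908e-04, -5.16707289e+01, -3.68590021e+01, -5.49194635e-05,
        6.24432927e-03, -1.41146376e-05]), 'tool_pos': array([ 0.14907041, -0.65802358,  0.40348368]), 'tcp_rot': array([-3.12013147e+00, -3.48970988e-01,  2.88869344e-04]), 'wrist_force': array([-0.74563697, -0.22760686,  0.18708726]), 'torque': array([ 0.02667064, -0.00920445, -0.00135602]), 'grip_force': 0.0, 'width': 0.9997865486568789}
```

View pics/top0.png

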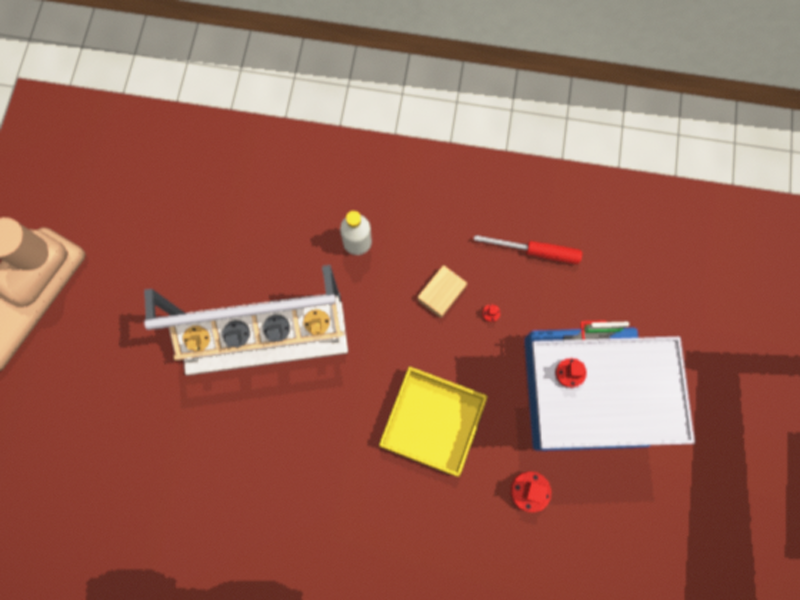

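View pics/side0.png

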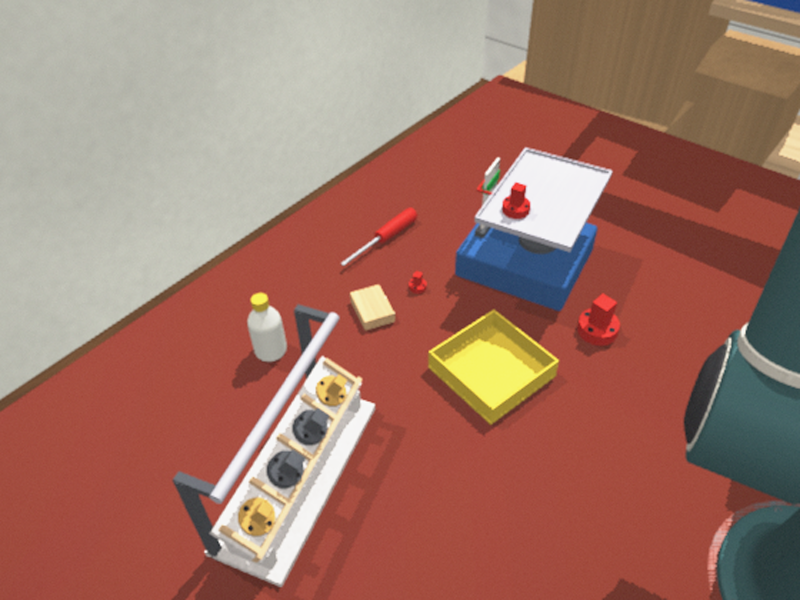

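The top view shows three red lookalikes: one on the pan at (571,372), a small one at (491,313) and a large one at (531,492). The middle-sized one on the pan is the reject. Rack seats, left to right: brass (195,337), grey (236,332), grey (276,327), brass (317,321). Next: tray (433,422) and gauge (605,327).

```bash
sed -i "s/np.array(c\['rotation'\]).reshape(3,3)/cv2.Rodrigues(np.array(c['rotation'],float))[0]/" h.py
python3 - <<'E'
from h import *
c=load('top');s=load('side')
P={'rejtop':(575,367),'small':(491,311),'big':(535,489),'tray c':(433,422),'tray TL':(410,370),'TR':(485,398),'BL':(381,444),'BR':(460,474),
'pan TL':(535,341),'TRp':(680,340),'BRp':(690,440),'BLp':(542,446),'barL':(150,323),'barR':(334,299),'barM':(242,311),'brassL':(195,337),'greyL':(236,330),'greyR':(276,325),'brassR':(317,319),'baseBL':(187,372),'baseBR':(345,351),'band':(603,329),'gaugetop':(608,324),'pointer':(585,325)}
for k,(u,v) in P.items(): print(k,w(c,u*.7,v*.7).round(4))
Q={'rej':(518,187),'barL':(219,492),'barR':(334,319),'brassL':(258,506),'greyL':(288,458),'greyR':(312,416),'brassR':(333,378),'baseF1':(278,580),'baseF2':(373,406),'band':(494,178),'gtop':(494,163)}
for k,(u,v) in Q.items(): print('S',k,w(s,u*.7,v*.7).round(4))
a=cv2.resize(c['color'][215:330,365:495],(520,460),interpolation=2); b=cv2.resize(s['color'][95:175,310:440],(520,320),interpolation=2)
b=s['color'][100:160,320:390]; b=cv2.resize(b,(280,240),interpolation=2)
d=cv2.resize(c['color'][195:265,110:245],(800,415),interpolation=2)
o=np.zeros((600,800,3),np.uint8); o[:350,:396]=cv2.resize(a,(396,350));o[:240,400:680]=b; o[350:600,:482]=cv2.resize(d,(482,250)); cv2.imwrite('pics/crop1.png',o[...,::-1])
E
```

```text
rejtop [ 0.5487 -0.2077  0.1873]
small [ 0.649  -0.1062  0.0275]
big [ 0.3838 -0.1999  0.0635]
tray c [ 0.46   -0.0412  0.0025]
tray TL [0.5317 0.0081 0.0349]
TR [ 0.5075 -0.1142  0.0332]
BL [0.4118 0.0341 0.0336]
BR [ 0.3872 -0.0952 -0.0008]
pan TL [ 0.6049 -0.1765  0.0561]
TRp [ 0.619  -0.3608  0.1463]
BRp [ 0.4818 -0.3814  0.1495]
BLp [ 0.4418 -0.1855  0.1435]
barL [0.5179 0.3714 0.172 ]
barR [0.5927 0.1281 0.1709]
barM [0.5549 0.2502 0.1721]
brassL [0.5219 0.3376 0.081 ]
greyL [0.5423 0.2783 0.0823]
greyR [0.5583 0.2182 0.0904]
brassR [0.5798 0.1609 0.0786]
baseBL [0.4746 0.3639 0.0038]
baseBR [0.5495 0.1173 0.0069]
band [ 0.6162 -0.251   0.1502]
gaugetop [ 0.619  -0.2512  0.1703]
pointer [ 6.579e-01 -2.660e-01 -4.000e-04]
S rej [ 0.5492 -0.2101  0.187 ]
S barL [0.5172 0.3742 0.1723]
S barR [0.5888 0.1364 0.1715]
S brassL [0.5288 0.3348 0.0728]
S greyL [0.5321 0.2807 0.0999]
S greyR [0.5526 0.2219 0.0975]
S brassR [0.5884 0.1512 0.0715]
S baseF1 [0.4773 0.3652 0.0096]
S baseF2 [0.5512 0.1191 0.0075]
S band [ 0.6155 -0.2519  0.1504]
S gtop [ 0.7546 -0.4795 -0.0012]
```

View pics/crop1.png

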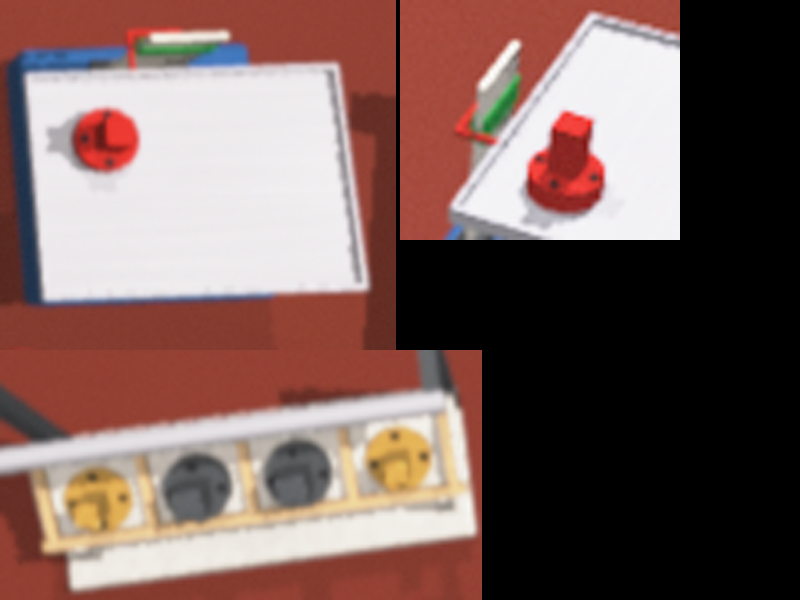

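```bash
cat >> h.py <<'E'
def cloud(c):
    D=c['depth'];K=c['mtx'];v,u=np.mgrid[:D.shape[0],:D.shape[1]]
    p=np.stack([(u-K[0,2])/K[0,0]*D,-(v-K[1,2])/K[1,1]*D,-D],-1)
    return p@cv2.Rodrigues(np.array(c['rotation'],float))[0].T+c['eye']
def rect(p): 
    r=cv2.minAreaRect((p[:,:2]*1000).astype(np.float32)); return np.round(r[0],1),np.round(r[1],1),round(r[2],1)
E
python3 - <<'E'
from h import *
th=np.deg2rad(17.1); bm=np.array([.5553,.2502])
for n in('top','side'):
    c=load(n);X=cloud(c);h=cv2.cvtColor(c['color'],cv2.COLOR_RGB2HSV).astype(int);ok=c['depth']>0
    H,S,V=h[...,0],h[...,1],h[...,2]
    near=lambda x,y,r:np.hypot(X[...,0]-x,X[...,1]-y)<r
    red=((H<8)|(H>172))&(S>150)&ok
    m=red&near(.55,-.208,.04)&(X[...,2]>.15)
    print(n,'rej top',rect(X[m&(X[...,2]>.180)]),np.median(X[m&(X[...,2]>.182)][:,2]))
    print(' flange',rect(X[m&(X[...,2]<.166)]))
    g=(H>45)&(H<85)&(S>120)&ok&near(.616,-.25,.06); G=X[g]; print(' green',len(G),np.percentile(G,[2,50,98],axis=0).round(4).tolist())
    gt=(S<60)&ok&near(.619,-.25,.05)&(X[...,0]>.606)&(X[...,2]>.1);print(' plate z',np.percentile(X[gt][:,2],[5,50,95]).round(4))
    gp=red&near(.62,-.23,.06)&(X[...,0]>.6)&(X[...,2]>.1);print(' pointer',len(X[gp]),np.percentile(X[gp],[5,50,95],axis=0).round(4).tolist() if gp.any() else 0)
    pm=(S<50)&ok&near(.53,-.28,.14)&(abs(X[...,2]-.146)<.012); print(' pan',rect(X[pm]),np.median(X[pm][:,2]))
    t=(H>22)&(H<33)&(S>170)&ok&near(.46,-.04,.11); print(' tray',rect(X[t&(X[...,2]>.026)]))
    L=np.stack([(X[...,0]-bm[0])*np.cos(th)+(X[...,1]-bm[1])*np.sin(th),-(X[...,0]-bm[0])*np.sin(th)+(X[...,1]-bm[1])*np.cos(th),X[...,2]],-1)
    b=(abs(L[...,0])<.03)&(abs(L[...,1])<.14)&(X[...,2]>.155)&ok; print(' bar',rect(X[b]),np.percentile(X[b][:,2],95))
    for y in(-.093,-.031,.031,.093):
        q=ok&(abs(L[...,1]-y)<.02)&(L[...,0]<0)&(L[...,0]>-.05)&(X[...,2]>.084)&(X[...,2]<.14)
        A=L[q]; print('  seat',y,len(A),(np.percentile(A,[3,50,97],axis=0)*1000).round(1).tolist() if len(A) else '')
E
```

```text
top rej top (array([ 547.7, -210.2]), array([17.8, 18.2]), 9.2) 0.1888879085306523
 flange (array([ 545.3, -210. ]), array([36.1, 37.6]), 9.2)
 green 25 [[0.6121, -0.2766, 0.1386], [0.6176, -0.2575, 0.145], [0.6214, -0.2329, 0.1506]]
 plate z [0.1039 0.1568 0.1726]
 pointer 40 [[0.6054, -0.2497, 0.1415], [0.6216, -0.2253, 0.1439], [0.6305, -0.2206, 0.1466]]
 pan (array([ 539.8, -269.3]), array([161.7, 208.8]), 11.1) 0.14545043241897615
 tray (array([461.5, -38.8]), array([129.8, 129.1]), 78.4)
 bar (array([565.9, 257.1]), array([ 35.1, 262.1]), 17.2) 0.1745058425143368
  seat -0.093 56 [[-23.8, -96.5, 85.3], [-16.4, -89.6, 93.9], [-5.5, -83.1, 99.0]]
  seat -0.031 107 [[-29.3, -36.9, 85.5], [-19.2, -28.9, 100.1], [-3.3, -19.8, 105.7]]
  seat 0.031 109 [[-29.6, 25.2, 86.3], [-19.6, 32.9, 100.3], [-4.9, 42.1, 106.3]]
  seat 0.093 63 [[-24.2, 89.0, 84.7], [-16.5, 95.0, 93.5], [-6.3, 102.5, 99.1]]
side rej top (array([ 547.2, -208.3]), array([18.5, 17.7]), 3.7) 0.1876722403702381
 flange (array([ 546.3, -204.6]), array([37.9, 36.8]), 32.0)
 green 36 [[0.6118, -0.2695, 0.1397], [0.6161, -0.2493, 0.1476], [0.62, -0.2291, 0.1505]]
 plate z [0.1182 0.1549 0.1713]
 pointer 24 [[0.6074, -0.2387, 0.1414], [0.6207, -0.223, 0.143], [0.6285, -0.2197, 0.1447]]
 pan (array([ 541.3, -267.3]), array([166.2, 211. ]), 11.0) 0.14489742371632958
 tray (array([460.9, -37.4]), array([134. , 130.4]), 78.8)
 bar (array([565. , 258.1]), array([ 36.7, 262.7]), 17.1) 0.17411780355337508
  seat -0.093 85 [[-24.4, -95.0, 84.9], [-16.7, -85.2, 93.5], [-6.8, -80.7, 98.3]]
  seat -0.031 174 [[-29.3, -34.3, 85.3], [-19.9, -21.6, 98.9], [-6.0, -16.9, 105.6]]
  seat 0.031 189 [[-29.8, 27.6, 85.2], [-20.5, 39.8, 99.6], [-6.3, 44.9, 106.1]]
  seat 0.093 115 [[-24.7, 91.3, 84.5], [-17.7, 99.5, 94.0], [-7.4, 104.6, 98.2]]
```

```bash
python3 - <<'E'
from h import *
s=load('side');c=load('top');o=np.zeros((600,800,3),np.uint8)
o[:,:400]=cv2.resize(s['color'][106:142,332:356],(400,600),interpolation=0)
o[:300,400:]=cv2.resize(c['color'][222:240,402:450],(400,300)[::1],interpolation=0)
cv2.imwrite('pics/crop2.png',o[...,::-1])
X=cloud(s)
for v in range(112,140,1): print(v,[(X[v,u]*1000).round().astype(int).tolist()+s['color'][v,u].tolist() for u in(342,345)])
E
```

```text
112 [[771, -485, -4, 166, 76, 64], [157, 517, 779, 174, 90, 78]]
113 [[766, -477, -1, 162, 72, 60], [761, -486, -3, 222, 183, 173]]
114 [[764, -474, -2, 163, 72, 60], [758, -480, -2, 245, 241, 237]]
115 [[759, -467, 1, 164, 75, 61], [622, -256, 171, 246, 245, 243]]
116 [[758, -466, -2, 185, 115, 103], [620, -253, 171, 240, 236, 233]]
117 [[756, -462, -2, 230, 198, 186], [617, -248, 172, 193, 186, 180]]
118 [[751, -455, 0, 245, 241, 237], [618, -251, 167, 166, 161, 154]]
119 [[621, -243, 168, 246, 245, 243], [618, -250, 165, 167, 160, 155]]
120 [[617, -237, 170, 240, 237, 234], [618, -251, 162, 164, 159, 156]]
121 [[617, -236, 168, 197, 191, 183], [617, -250, 160, 164, 159, 154]]
122 [[614, -232, 169, 166, 159, 153], [618, -251, 157, 160, 167, 152]]
123 [[614, -232, 166, 165, 158, 153], [618, -252, 154, 132, 173, 129]]
124 [[614, -234, 163, 166, 161, 155], [618, -252, 151, 90, 167, 98]]
125 [[616, -236, 158, 167, 162, 154], [616, -249, 150, 48, 147, 67]]
126 [[616, -236, 155, 157, 165, 148], [616, -249, 148, 43, 126, 59]]
127 [[614, -234, 155, 133, 177, 132], [617, -252, 143, 42, 119, 57]]
128 [[615, -235, 151, 93, 173, 103], [616, -251, 141, 49, 121, 62]]
129 [[613, -233, 150, 49, 150, 69], [616, -251, 139, 68, 118, 74]]
130 [[612, -232, 149, 46, 128, 62], [615, -250, 137, 97, 114, 95]]
131 [[613, -234, 144, 40, 117, 55], [620, -258, 128, 131, 132, 124]]
132 [[612, -233, 143, 49, 122, 62], [619, -257, 126, 169, 164, 160]]
133 [[612, -234, 139, 132, 117, 74], [619, -258, 122, 213, 208, 211]]
134 [[607, -226, 144, 202, 90, 74], [620, -259, 118, 230, 220, 226]]
135 [[605, -223, 143, 190, 57, 55], [596, -219, 150, 223, 205, 213]]
136 [[605, -223, 141, 166, 134, 133], [595, -218, 148, 192, 188, 198]]
137 [[616, -242, 122, 212, 208, 211], [592, -214, 149, 199, 196, 205]]
138 [[616, -241, 120, 229, 226, 231], [593, -216, 145, 224, 223, 229]]
139 [[593, -203, 150, 225, 224, 229], [592, -214, 144, 238, 236, 240]]
```

View pics/crop2.png

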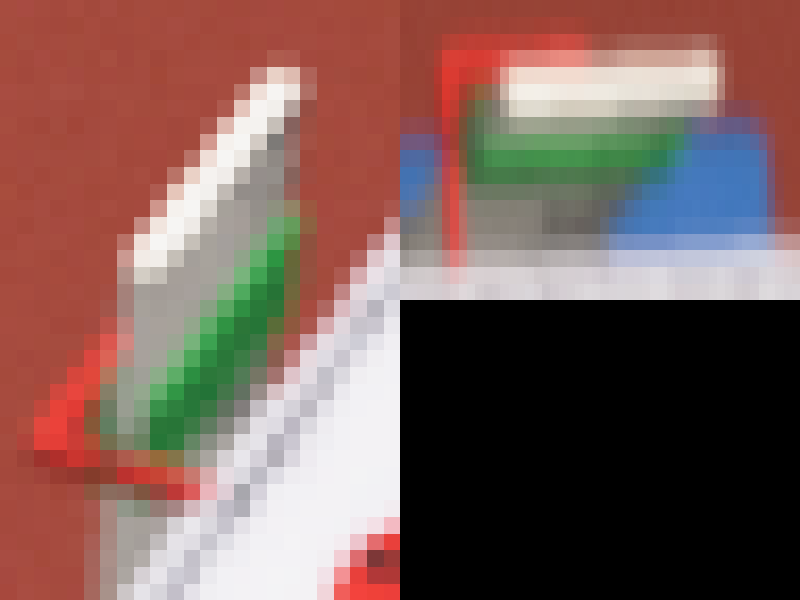

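The green band spans about z 0.1355 to 0.1515. The pointer with the reject on is about 0.1435, so one thick casting (a 24 mm sink) is the charge. I choose the reject on the pan, the middle-sized one, with its stem at about (0.5475,-0.2095). First move:

{"api": "drive_tool", "payload": {
  "claw": [60,60,60,60,60,60,60,60],
  "slide": [
    [0.797,0.897,0],
    [0.797,0.897,0],
    [0.797,0.897,0],
    [0.797,0.897,0],
    [0.797,0.897,0],
    [0.797,0.897,0],
    [0.797,0.897,0],
    [0.797,0.897,0]
  ],
  "yaw": [-0.02,-0.02,-0.02,-0.02,-0.02,-0.02,-0.02,-0.02],
  "newtons": 40
}}

```text
time: 0.77
tool_pos: [0.3713, -0.4072, 0.4043]
tcp_rot: [-3.131, -0.25, 0.0]
wrist_force: [-0.1, 0.1, 0.8]
width: 0.706
grip_force: 0.0
```

{"api": "drive_tool", "payload": {
  "claw": [60,60,60,60,60,60,60,60],
  "slide": [
    [0.353,0.397,0],
    [0.353,0.397,0],
    [0.353,0.397,0],
    [0.353,0.397,0],
    [0.353,0.397,0],
    [0.353,0.397,0],
    [0.353,0.397,0],
    [0.353,0.397,0]
  ],
  "yaw": [0,0,0,0,0,0,0,0]
}}

```text
time: 1.43
tool_pos: [0.5491, -0.2075, 0.4041]
tcp_rot: [-3.13, -0.258, -0.0]
wrist_force: [-0.3, -0.3, -0.1]
width: 0.701
grip_force: 0.0
```

{"api": "drive_tool", "payload": {
  "claw": [40,40,40,40,10,10,10,10],
  "slide": [
    [-0.003,-0.004,-0.07],
    [-0.003,-0.004,-0.11],
    [-0.003,-0.004,-0.134],
    [-0.003,-0.004,-0.134],
    [-0.003,-0.004,-0.134],
    [-0.003,-0.004,-0.134],
    [-0.003,-0.004,-0.134],
    [-0.003,-0.004,-0.134]
  ],
  "yaw": [0,0,0,0,0,0,0,0]
}}

```text
time: 2.1
tool_pos: [0.5459, -0.2132, 0.3394]
tcp_rot: [3.13, 0.25, 0.003]
wrist_force: [-0.3, -0.5, -0.5]
width: 0.197
grip_force: 42.8
```

{"api": "drive_tool", "payload": {
  "claw": [10,10,10,10,10,10,10,10],
  "slide": [
    [0,0,0.03],
    [0,0,0.08],
    [0,0,0.13],
    [-0.06,0.12,0.13],
    [-0.1,0.2,0.13],
    [-0.14,0.28,0.13],
    [-0.173,0.343,0.13],
    [-0.173,0.343,0.05]
  ],
  "yaw": [0,0,0,0,0,0,0,0]
}}

```text
time: 2.77
tool_pos: [0.4616, -0.0417, 0.3748]
tcp_rot: [3.13, 0.252, 0.023]
wrist_force: [2.7, -0.8, -1.7]
width: 0.198
grip_force: 42.6
```

{"api": "drive_tool", "payload": {
  "claw": [10,10,10,10,10,10,10,10],
  "slide": [
    [0,0,-0.08],
    [0,0,-0.16],
    [0,0,-0.23],
    [0,0,-0.28],
    [0,0,-0.3],
    [0,0,-0.315],
    [0,0,-0.32],
    [0,0,-0.32]
  ],
  "yaw": [0,0,0,0,0,0,0,0]
}}

```text
time: 3.43
tool_pos: [0.4614, -0.0441, 0.2085]
tcp_rot: [3.131, 0.251, 0.003]
wrist_force: [0.5, -0.6, -1.5]
width: 0.202
grip_force: 42.5
```

{"api": "drive_tool", "payload": {
  "claw": [10,10,10,10],
  "slide": [
    [0,0,-0.006],
    [0,0,-0.01],
    [0,0,-0.014],
    [0,0,-0.014]
  ],
  "yaw": [0,0,0,0]
}}

```text
time: 3.77
tool_pos: [0.4607, -0.0439, 0.2009]
tcp_rot: [3.131, 0.251, 0.001]
wrist_force: [0.0, -0.7, -2.5]
width: 0.2
grip_force: 42.5
```

{"api": "drive_tool", "payload": {
  "claw": [10,10,10,45,45,45,45,45],
  "slide": [
    [0,0,-0.003],
    [0,0,-0.005],
    [0,0,-0.005],
    [0,0,-0.005],
    [0,0,-0.005],
    [0,0,-0.005],
    [0,0,0.05],
    [0,0,0.13]
  ],
  "yaw": [0,0,0,0,0,0,0,0]
}}

```text
time: 4.43
tool_pos: [0.458, -0.0435, 0.2624]
tcp_rot: [-3.129, -0.251, 0.015]
wrist_force: [1.3, 1.1, -0.3]
width: 0.531
grip_force: 0.0
```

{"api": "drive_tool", "payload": {
  "claw": [45,45,45,45,45],
  "slide": [
    [0,0,0.08],
    [0,0,0.16],
    [0,0,0.24],
    [0,0,0.24],
    [0,0,0.24]
  ],
  "yaw": [0,0,0,0,0]
}}

```text
time: 4.85
tool_pos: [0.4617, -0.044, 0.3896]
tcp_rot: [3.13, 0.251, 0.013]
wrist_force: [0.6, -0.2, -1.1]
width: 0.528
grip_force: 0.0
```

```bash
python3 - <<'E'
from h import *
c=shot('side'); cv2.imwrite('pics/side1.png',cv2.resize(c['color'],(800,600),interpolation=2)[...,::-1])
s=bot.read_state(); print(s['tool_pos'],s['q'])
E
```

```text
[ 0.46075483 -0.04389996  0.38694652] [-1.48811136e-01 -1.34983481e-01  2.06036261e+00 -1.29551684e-05
  1.21287594e+00  1.26199258e+00]
```

View pics/side1.png

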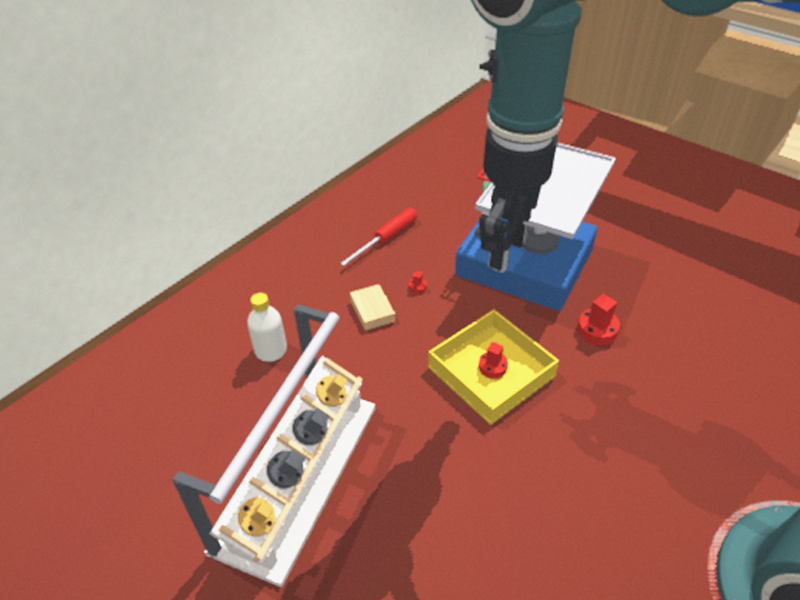

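The reject stands in the tray at (493,362). The moves only shift and yaw, so I'll check in free air how the arm approaches a pose beyond its reach, and whether the tool tilts there.

{"api": "drive_tool", "payload": {
  "claw": [45,45,45,45,45,45,45,45],
  "slide": [
    [0.84,0.54,0],
    [0.84,0.54,0],
    [0.84,0.54,0],
    [0.84,0.54,0],
    [0.84,0.54,0],
    [0.84,0.54,0],
    [0.84,0.54,0],
    [0.84,0.54,0]
  ],
  "yaw": [0,0,0,0,0,0,0,0]
}}

```text
time: 5.57
tool_pos: [0.7417, 0.1376, 0.3817]
tcp_rot: [3.131, 0.251, -0.008]
wrist_force: [0.5, -0.4, -0.2]
width: 0.526
grip_force: 0.0
```

{"api": "drive_tool", "payload": {
  "claw": [45,45,45,45,45,45,45,45],
  "slide": [
    [0.95,0.29,0],
    [0.95,0.29,0],
    [0.95,0.29,0],
    [0.95,0.29,0],
    [0.95,0.29,0],
    [0.95,0.29,0],
    [0.95,0.29,0],
    [0.95,0.29,0]
  ],
  "yaw": [0,0,0,0,0,0,0,0]
}}

```text
time: 6.23
tool_pos: [1.0048, 0.2199, 0.3637]
tcp_rot: [-3.129, -0.251, -0.021]
wrist_force: [5.6, 0.1, 3.9]
width: 0.525
grip_force: 0.0
```

```bash
python3 - <<'E'
from h import *
s=bot.read_state(); print(s['tool_pos'],s['q'],cv2.Rodrigues(s['tcp_rot'])[0].round(3))
E
```

```text
[1.00478487 0.21991443 0.36371947] [1.91164709e-01 1.13423566e+00 3.10644602e-01 5.58431827e-04
 1.68298727e+00 1.60220918e+00] [[ 0.987  0.159  0.013]
 [ 0.159 -0.987  0.003]
 [ 0.014 -0.001 -1.   ]]
```

{"api": "drive_tool", "payload": {
  "claw": [45,45,45,45,45,45,45,45],
  "slide": [
    [0.5,0.11,0],
    [0.5,0.11,0],
    [0.5,0.11,0],
    [0.5,0.11,0],
    [0.5,0.11,0],
    [0.5,0.11,0],
    [0.5,0.11,0],
    [0.5,0.11,0]
  ],
  "yaw": [0,0,0,0,0,0,0,0]
}}

```text
time: 6.9
tool_pos: [1.0198, 0.2233, 0.3362]
tcp_rot: [-3.122, -0.25, -0.094]
wrist_force: [-1.5, -0.1, 0.4]
width: 0.525
grip_force: 0.0
```

```bash
python3 - <<'E'
from h import *
s=bot.read_state(); print(s['tool_pos'],s['q'],cv2.Rodrigues(s['tcp_rot'])[0].round(3))
E
```

```text
[1.01980311 0.22327564 0.33616277] [1.91453389e-01 1.16075098e+00 3.11635242e-01 1.38897115e-03
 1.60892007e+00 1.60247543e+00] [[ 0.985  0.159  0.059]
 [ 0.159 -0.987  0.013]
 [ 0.06  -0.003 -0.998]]
```

{"api": "drive_tool", "payload": {
  "claw": [45,45,45,45,45],
  "slide": [
    [-0.2,-0.04,0.1],
    [-0.2,-0.04,0.1],
    [-0.2,-0.04,0.1],
    [-0.2,-0.04,0.1],
    [-0.2,-0.04,0.1]
  ],
  "yaw": [0,0,0,0,0]
}}

```text
time: 7.32
tool_pos: [0.9175, 0.2031, 0.3889]
tcp_rot: [-3.122, -0.25, -0.094]
wrist_force: [0.4, -0.2, 0.8]
width: 0.53
grip_force: 0.0
```

```bash
python3 - <<'E'
from h import *
s=bot.read_state(); print(s['tool_pos'],s['q'],cv2.Rodrigues(s['tcp_rot'])[0].round(3))
E
```

```text
[0.91748718 0.20305864 0.38891536] [1.91029388e-01 7.92611038e-01 8.61164146e-01 1.51815942e-03
 1.42710468e+00 1.60155746e+00] [[ 0.985  0.16   0.059]
 [ 0.159 -0.987  0.013]
 [ 0.061 -0.003 -0.998]]
```

Tilt gained at the reach limit stays in the commanded pose. So I can tilt the tool outward the roughly 30° the sloping rack needs by pushing past the reach.

{"api": "drive_tool", "payload": {
  "claw": [45,45,45,45,45,45,45,45],
  "slide": [
    [0.8,0.155,-0.1],
    [0.8,0.155,-0.1],
    [0.8,0.155,-0.1],
    [0.8,0.155,-0.1],
    [0.8,0.155,-0.1],
    [0.8,0.155,-0.1],
    [0.8,0.155,-0.1],
    [0.8,0.155,-0.1]
  ],
  "yaw": [0.01,0.01,0.01,0.01,0.01,0.01,0.01,0.01]
}}

```text
time: 7.98
tool_pos: [1.0304, 0.2214, 0.3202]
tcp_rot: [-3.111, -0.298, -0.146]
wrist_force: [-0.1, 0.2, -0.4]
width: 0.526
grip_force: 0.0
```

{"api": "drive_tool", "payload": {
  "claw": [45,45,45,45,45,45,45,45],
  "slide": [
    [0.98,0.19,0],
    [0.98,0.19,0],
    [0.98,0.19,0],
    [0.98,0.19,0],
    [0.98,0.19,0],
    [0.98,0.19,0],
    [0.98,0.19,0],
    [0.98,0.19,0]
  ],
  "yaw": [0,0,0,0,0,0,0,0]
}}

```text
time: 8.65
tool_pos: [1.0462, 0.2204, 0.2728]
tcp_rot: [-3.105, -0.298, -0.193]
wrist_force: [-0.3, 0.2, -0.6]
width: 0.528
grip_force: 0.0
```

{"api": "drive_tool", "payload": {
  "claw": [45,45,45,45,45,45,45,45],
  "slide": [
    [0.95,0.18,0.2],
    [0.95,0.18,0.2],
    [0.95,0.18,0.2],
    [0.95,0.18,0.2],
    [0.95,0.18,0.2],
    [0.95,0.18,0.2],
    [0.95,0.18,0.2],
    [0.95,0.18,0.2]
  ],
  "yaw": [0,0,0,0,0,0,0,0]
}}

```text
time: 9.32
tool_pos: [1.0516, 0.2172, 0.2803]
tcp_rot: [-3.098, -0.297, -0.245]
wrist_force: [-0.8, -0.5, 0.2]
width: 0.525
grip_force: 0.0
```

{"api": "drive_tool", "payload": {
  "claw": [45,45,45,45,45,45,45,45],
  "slide": [
    [0.95,0.2,0.2],
    [0.95,0.2,0.2],
    [0.95,0.2,0.2],
    [0.95,0.2,0.2],
    [0.95,0.2,0.2],
    [0.95,0.2,0.2],
    [0.95,0.2,0.2],
    [0.95,0.2,0.2]
  ],
  "yaw": [0,0,0,0,0,0,0,0]
}}

```text
time: 9.98
tool_pos: [1.0563, 0.2192, 0.2846]
tcp_rot: [-3.09, -0.296, -0.296]
wrist_force: [-0.7, 0.6, 0.4]
width: 0.528
grip_force: 0.0
```

{"api": "drive_tool", "payload": {
  "claw": [45,45,45,45,45,45,45,45],
  "slide": [
    [0.95,0.2,0.3],
    [0.95,0.2,0.3],
    [0.95,0.2,0.3],
    [0.95,0.2,0.3],
    [0.95,0.2,0.3],
    [0.95,0.2,0.3],
    [0.95,0.2,0.3],
    [0.95,0.2,0.3]
  ],
  "yaw": [0,0,0,0,0,0,0,0]
}}

```text
time: 10.65
tool_pos: [1.057, 0.22, 0.309]
tcp_rot: [-3.081, -0.295, -0.347]
wrist_force: [-0.8, 0.1, 0.3]
width: 0.528
grip_force: 0.0
```

{"api": "drive_tool", "payload": {
  "claw": [45,45,45,45,45,45,45,45],
  "slide": [
    [0.95,0.2,0.5],
    [0.95,0.2,0.5],
    [0.95,0.2,0.5],
    [0.95,0.2,0.5],
    [0.95,0.2,0.5],
    [0.95,0.2,0.5],
    [0.95,0.2,0.5],
    [0.95,0.2,0.5]
  ],
  "yaw": [0,0,0,0,0,0,0,0]
}}

```text
time: 11.32
tool_pos: [1.0486, 0.2188, 0.367]
tcp_rot: [-3.071, -0.294, -0.397]
wrist_force: [0.5, 1.3, -0.9]
width: 0.525
grip_force: 0.0
```

{"api": "drive_tool", "payload": {
  "claw": [45,45,45,45,45,45,45,45],
  "slide": [
    [0.95,0.2,0.1],
    [0.95,0.2,0.1],
    [0.95,0.2,0.1],
    [0.95,0.2,0.1],
    [0.95,0.2,0.1],
    [0.95,0.2,0.1],
    [0.95,0.2,0.1],
    [0.95,0.2,0.1]
  ],
  "yaw": [0,0,0,0,0,0,0,0]
}}

```text
time: 11.98
tool_pos: [1.0631, 0.2223, 0.3314]
tcp_rot: [-3.061, -0.293, -0.446]
wrist_force: [0.4, -1.2, 0.5]
width: 0.526
grip_force: 0.0
```

{"api": "drive_tool", "payload": {
  "claw": [45,45,45,45,45,45,45,45],
  "slide": [
    [0.95,0.2,0.25],
    [0.95,0.2,0.25],
    [0.95,0.2,0.25],
    [0.95,0.2,0.25],
    [0.95,0.2,0.25],
    [0.95,0.2,0.25],
    [0.95,0.2,0.25],
    [0.95,0.2,0.25]
  ],
  "yaw": [0,0,0,0,0,0,0,0]
}}

```text
time: 12.65
tool_pos: [1.068, 0.2237, 0.3357]
tcp_rot: [-3.05, -0.292, -0.497]
wrist_force: [0.4, 0.4, -0.5]
width: 0.53
grip_force: 0.0
```

{"api": "drive_tool", "payload": {
  "claw": [45,45,45,45,45,45,45,45],
  "slide": [
    [0.95,0.2,0.25],
    [0.95,0.2,0.25],
    [0.95,0.2,0.25],
    [0.95,0.2,0.25],
    [0.95,0.2,0.25],
    [0.95,0.2,0.25],
    [0.95,0.2,0.25],
    [0.95,0.2,0.25]
  ],
  "yaw": [0,0,0,0,0,0,0,0]
}}

```text
time: 13.32
tool_pos: [1.0732, 0.2251, 0.3377]
tcp_rot: [-3.038, -0.291, -0.546]
wrist_force: [-0.3, 0.2, -0.7]
width: 0.526
grip_force: 0.0
```

{"api": "drive_tool", "payload": {
  "claw": [45,45,45,45,45,45,45,45],
  "slide": [
    [0.95,0.2,0.25],
    [0.95,0.2,0.25],
    [0.95,0.2,0.25],
    [0.95,0.2,0.25],
    [0.95,0.2,0.25],
    [0.95,0.2,0.25],
    [0.95,0.2,0.25],
    [0.95,0.2,0.25]
  ],
  "yaw": [0,0,0,0,0,0,0,0]
}}

```text
time: 13.98
tool_pos: [1.0785, 0.2265, 0.339]
tcp_rot: [-3.025, -0.29, -0.596]
wrist_force: [0.4, -0.3, 0.1]
width: 0.526
grip_force: 0.0
```

{"api": "drive_tool", "payload": {
  "claw": [45,45,45,45,45,45,45,45],
  "slide": [
    [0.95,0.2,0.25],
    [0.95,0.2,0.25],
    [0.95,0.2,0.25],
    [0.95,0.2,0.25],
    [0.95,0.2,0.25],
    [0.95,0.2,0.25],
    [0.95,0.2,0.25],
    [0.95,0.2,0.25]
  ],
  "yaw": [0,0,0,0,0,0,0,0]
}}

```text
time: 14.65
tool_pos: [1.084, 0.2278, 0.3397]
tcp_rot: [-3.011, -0.288, -0.644]
wrist_force: [0.3, -0.9, 0.2]
width: 0.522
grip_force: 0.0
```

```bash
python3 - <<'E'
from h import *
s=bot.read_state(); R=cv2.Rodrigues(s['tcp_rot'])[0];print(s['tool_pos'],s['q'],R.round(3),np.degrees(np.arccos(-R[2,2])))
E
```

```text
[1.08403837 0.22781128 0.33972865] [0.182774   1.1716829  0.31188894 0.01266125 1.23558402 1.5610572 ] [[ 0.896  0.192  0.401]
 [ 0.171 -0.981  0.086]
 [ 0.41  -0.009 -0.912]] 24.214380607489613
```

{"api": "drive_tool", "payload": {
  "claw": [45,45,45,45,45,45,45,45],
  "slide": [
    [0.95,0.2,0.25],
    [0.95,0.2,0.25],
    [0.95,0.2,0.25],
    [0.95,0.2,0.25],
    [0.95,0.2,0.25],
    [0.95,0.2,0.25],
    [0.95,0.2,0.25],
    [0.95,0.2,0.25]
  ],
  "yaw": [0,0,0,0,0,0,0,0]
}}

```text
time: 15.32
tool_pos: [1.0896, 0.2292, 0.3399]
tcp_rot: [-2.997, -0.287, -0.693]
wrist_force: [0.9, -0.6, 0.6]
width: 0.528
grip_force: 0.0
```

{"api": "drive_tool", "payload": {
  "claw": [45,45,45,45,45,45,45,45],
  "slide": [
    [0.95,0.2,0.25],
    [0.95,0.2,0.25],
    [0.95,0.2,0.25],
    [0.95,0.2,0.25],
    [0.95,0.2,0.25],
    [0.95,0.2,0.25],
    [0.95,0.2,0.25],
    [0.95,0.2,0.25]
  ],
  "yaw": [0,0,0,0,0,0,0,0]
}}

```text
time: 15.98
tool_pos: [1.0951, 0.2304, 0.3398]
tcp_rot: [-2.982, -0.285, -0.741]
wrist_force: [-0.4, 0.5, 0.1]
width: 0.524
grip_force: 0.0
```

{"api": "drive_tool", "payload": {
  "claw": [45,45,45,45,45,45,45,45],
  "slide": [
    [0.95,0.2,0.25],
    [0.95,0.2,0.25],
    [0.95,0.2,0.25],
    [0.95,0.2,0.25],
    [0.95,0.2,0.25],
    [0.95,0.2,0.25],
    [0.95,0.2,0.25],
    [0.95,0.2,0.25]
  ],
  "yaw": [0,0,0,0,0,0,0,0]
}}

```text
time: 16.65
tool_pos: [1.1006, 0.2317, 0.3393]
tcp_rot: [-2.966, -0.284, -0.788]
wrist_force: [0.2, -0.5, -0.1]
width: 0.527
grip_force: 0.0
```

{"api": "drive_tool", "payload": {
  "claw": [45,45,45,45,45,45,45,45],
  "slide": [
    [0.95,0.2,0.25],
    [0.95,0.2,0.25],
    [0.95,0.2,0.25],
    [0.95,0.2,0.25],
    [0.95,0.2,0.25],
    [0.95,0.2,0.25],
    [0.95,0.2,0.25],
    [0.95,0.2,0.25]
  ],
  "yaw": [0,0,0,0,0,0,0,0]
}}

```text
time: 17.32
tool_pos: [1.1061, 0.2329, 0.3388]
tcp_rot: [-2.95, -0.282, -0.834]
wrist_force: [-0.5, -1.1, 0.6]
width: 0.527
grip_force: 0.0
```

{"api": "drive_tool", "payload": {
  "claw": [45,45,45,45,45,45,45,45],
  "slide": [
    [0.95,0.2,0.25],
    [0.95,0.2,0.25],
    [0.95,0.2,0.25],
    [0.95,0.2,0.25],
    [0.95,0.2,0.25],
    [0.95,0.2,0.25],
    [0.95,0.2,0.25],
    [0.95,0.2,0.25]
  ],
  "yaw": [0,0,0,0,0,0,0,0]
}}

```text
time: 17.98
tool_pos: [1.1114, 0.2341, 0.3382]
tcp_rot: [-2.934, -0.281, -0.88]
wrist_force: [-1.2, -0.2, -0.1]
width: 0.528
grip_force: 0.0
```

```bash
python3 - <<'E'
from h import *
s=bot.read_state(); R=cv2.Rodrigues(s['tcp_rot'])[0];print(s['tool_pos'],s['q'],R.round(3),np.degrees(np.arccos(-R[2,2])))
E
```

```text
[1.11138213 0.23408332 0.33816113] [0.18336773 1.1862211  0.31189758 0.01714934 1.06000721 1.55949846] [[ 0.82   0.193  0.539]
 [ 0.155 -0.981  0.115]
 [ 0.551 -0.011 -0.834]] 33.44348560864866
```

{"api": "drive_tool", "payload": {
  "claw": [45,45,45,45,45,45,45,45],
  "slide": [
    [-0.12,0,0.16],
    [-1,-0.08,0.16],
    [-1,-0.08,0.16],
    [-1,-0.08,0.16],
    [-1,-0.08,0.16],
    [-1,-0.08,0.16],
    [-1,-0.08,0.16],
    [-1,-0.08,0.16]
  ],
  "yaw": [0.028,0.028,0.028,0.028,0.028,0.028,0.028,0.028]
}}

```text
time: 18.65
tool_pos: [0.8101, 0.2108, 0.3995]
tcp_rot: [-2.896, -0.406, -0.869]
wrist_force: [0.2, 0.5, -0.2]
width: 0.529
grip_force: 0.0
```

{"api": "drive_tool", "payload": {
  "claw": [45,45,45,45,45,45,45,45],
  "slide": [
    [-0.8,-0.06,0],
    [-0.8,-0.06,0],
    [-0.8,-0.06,0],
    [-0.8,-0.06,0],
    [-0.8,-0.06,0],
    [-0.8,-0.06,0],
    [-0.8,-0.06,0],
    [-0.8,-0.06,0]
  ],
  "yaw": [0,0,0,0,0,0,0,0]
}}

```text
time: 19.32
tool_pos: [0.4781, 0.1858, 0.399]
tcp_rot: [-2.895, -0.406, -0.869]
wrist_force: [0.6, -0.2, 0.2]
width: 0.527
grip_force: 0.0
```

```bash
python3 - <<'E'
from h import *
s=bot.read_state(); R=cv2.Rodrigues(s['tcp_rot'])[0];print(s['tool_pos'],s['q'],R.round(3),np.degrees(np.arccos(-R[2,2])))
E
```

```text
[0.47807427 0.18580849 0.39904806] [ 0.32761087 -0.21776599  2.16097221 -0.02798198  0.61399094  1.63804915] [[ 0.803  0.278  0.528]
 [ 0.226 -0.961  0.162]
 [ 0.552 -0.011 -0.834]] 33.505206610112104
```

{"api": "drive_tool", "payload": {
  "claw": [40,40,40,40,40,40],
  "slide": [
    [-0.07,-0.008,-0.01],
    [-0.133,-0.016,-0.03],
    [-0.133,-0.016,-0.1],
    [-0.133,-0.016,-0.16],
    [-0.133,-0.016,-0.18],
    [-0.133,-0.016,-0.18]
  ],
  "yaw": [0,0,0,0,0,0]
}}

```text
time: 19.82
tool_pos: [0.4119, 0.1776, 0.3057]
tcp_rot: [-2.9, -0.407, -0.859]
wrist_force: [-1.5, -0.7, -0.1]
width: 0.466
grip_force: 0.0
```

```bash
python3 - <<'E'
from h import *
c=shot('side'); cv2.imwrite('pics/side2.png',cv2.resize(c['color'],(800,600),interpolation=2)[...,::-1])
s=bot.read_state(); print(s['tool_pos'],s['q'])
E
```

```text
[0.41329096 0.17807171 0.30795877] [ 0.36585939 -0.25699998  2.36998991 -0.0854976   0.44964575  1.72380714]
```

View pics/side2.png

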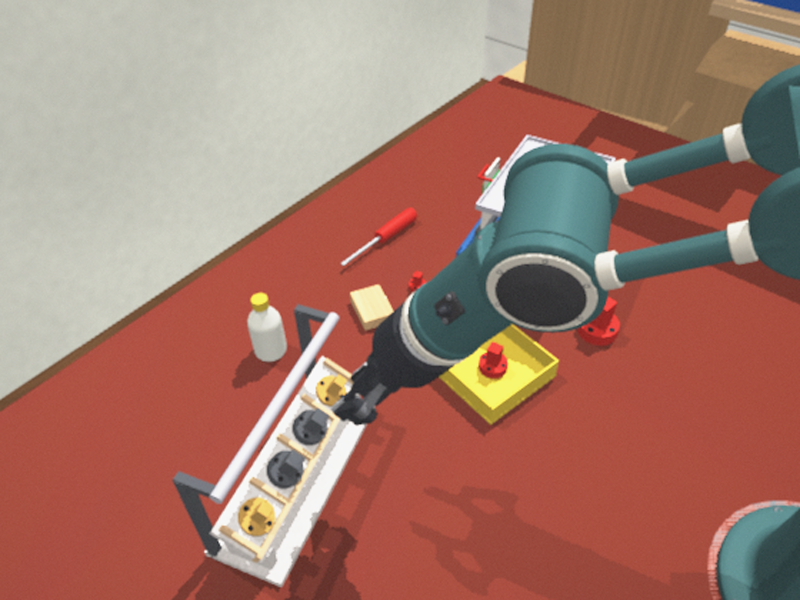

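{"api": "drive_tool", "payload": {
  "claw": [40,40,40,40,40,40,40],
  "slide": [
    [0.025,0.008,-0.04],
    [0.05,0.015,-0.08],
    [0.07,0.021,-0.112],
    [0.085,0.026,-0.135],
    [0.097,0.03,-0.154],
    [0.104,0.032,-0.165],
    [0.104,0.032,-0.165]
  ],
  "yaw": [0,0,0,0,0,0,0]
}}

```text
time: 20.45
tool_pos: [0.4674, 0.1946, 0.2268]
tcp_rot: [-2.896, -0.406, -0.869]
wrist_force: [-0.8, -0.6, 0.2]
width: 0.469
grip_force: 0.0
```

```bash
python3 - <<'E'
from h import *
c=shot('side'); t=shot('top'); o=np.zeros((560,800,3),np.uint8)
o[:,:400]=cv2.resize(c['color'][215:355,190:290],(400,560),interpolation=2)
o[:320,400:]=cv2.resize(t['color'][185:265,130:230],(400,320),interpolation=2)
cv2.imwrite('pics/crop3.png',o[...,::-1])
s=bot.read_state(); print(s['tool_pos'],s['q'],s['wrist_force'])
E
```

```text
[0.46664623 0.19447925 0.22741328] [ 3.56717129e-01 -7.24145035e-04  2.33157977e+00 -1.42801153e-01
  2.28395383e-01  1.77843756e+00] [ 0.06881163  0.1318371  -0.39829612]
```

View pics/crop3.png

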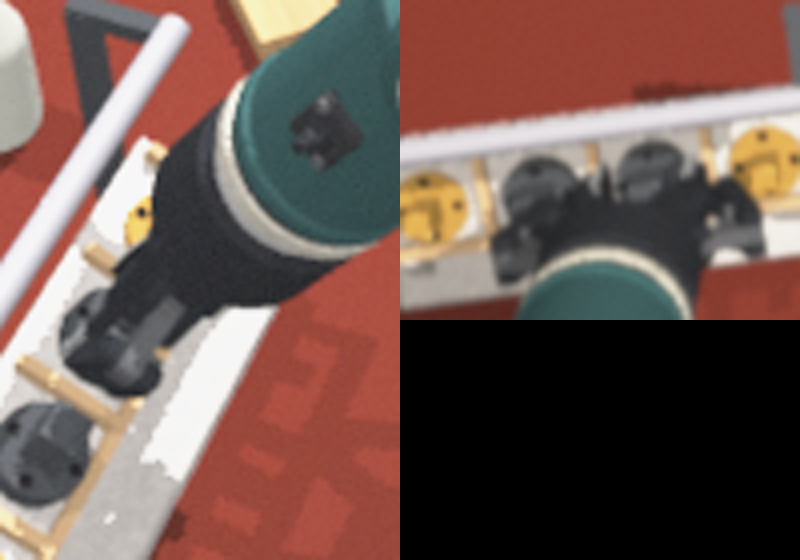

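The crop shows the fingers either side of the right-hand grey stem at (655,180), clear of the lamp bar. Close.

{"api": "drive_tool", "payload": {
  "claw": [10,10,10,10,10,10],
  "slide": [
    [-0.002,0,0],
    [-0.002,0,0],
    [-0.002,0,0],
    [-0.002,0,0],
    [-0.002,0,0],
    [-0.002,0,0]
  ],
  "yaw": [0,0,0,0,0,0],
  "newtons": 60
}}

```text
time: 21.05
tool_pos: [0.4648, 0.1943, 0.2275]
tcp_rot: [-2.895, -0.406, -0.87]
wrist_force: [-3.9, -2.2, 6.7]
width: 0.198
grip_force: 58.9
```

{"api": "drive_tool", "payload": {
  "claw": [10,10,10,10,10,10,10,10],
  "slide": [
    [-0.006,-0.002,0.01],
    [-0.019,-0.006,0.03],
    [-0.038,-0.012,0.06],
    [-0.063,-0.019,0.1],
    [-0.09,-0.027,0.142],
    [-0.115,-0.035,0.182],
    [-0.127,-0.039,0.24],
    [-0.127,-0.039,0.3]
  ],
  "yaw": [0,0,0,0,0,0,0,0]
}}

```text
time: 21.72
tool_pos: [0.3982, 0.1738, 0.3748]
tcp_rot: [-2.9, -0.407, -0.859]
wrist_force: [1.4, 0.7, -2.5]
width: 0.194
grip_force: 59.2
```

```bash
python3 - <<'E'
from h import *
c=shot('side'); t=shot('top'); o=np.zeros((450,800,3),np.uint8)
o[:,:600]=cv2.resize(c['color'][130:400,140:500],(600,450),interpolation=2)
o[:150,600:]=cv2.resize(t['color'][150:300,100:300],(200,150))
cv2.imwrite('pics/crop4.png',o[...,::-1])
s=bot.read_state(); print(s['tool_pos'],s['q'],s['wrist_force'],s['width'])
E
```

```text
[0.40218965 0.17526891 0.38267637] [ 0.36963089 -0.37723462  2.30817038 -0.06714658  0.61717337  1.70445511] [ 2.33817188  0.55441379 -0.40646575] 0.1978305190001495
```

View pics/crop4.png

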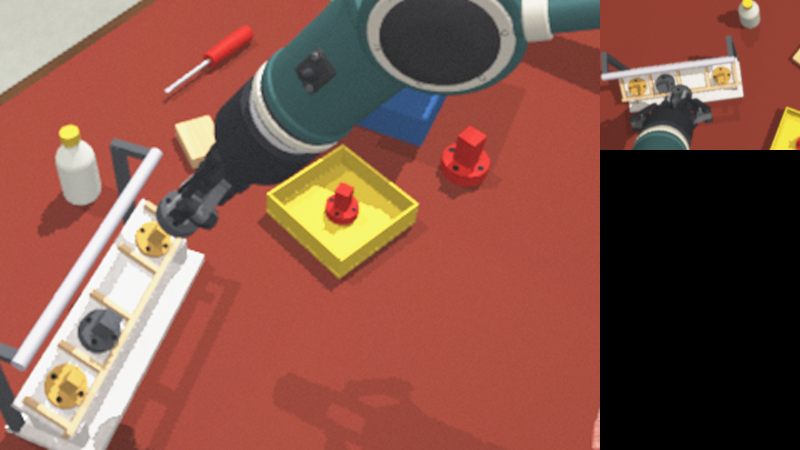

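The casting is in the grip at (180,213) and the rest are undisturbed. Now take the tilt back out the same way, pushing past the inner reach limit.

{"api": "drive_tool", "payload": {
  "claw": [10,10,10,10,10,10,10,10],
  "slide": [
    [-0.5,-0.19,0],
    [-0.5,-0.19,0],
    [-0.5,-0.19,0],
    [-0.5,-0.19,0],
    [-0.5,-0.19,0],
    [-0.5,-0.19,0],
    [-0.5,-0.19,0],
    [-0.5,-0.19,0]
  ],
  "yaw": [0.023,0.023,0.023,0.023,0.023,0.023,0.023,0.023]
}}

```text
time: 22.48
tool_pos: [0.2105, 0.1208, 0.3708]
tcp_rot: [-2.885, -0.508, -0.822]
wrist_force: [-0.7, -0.4, -2.6]
width: 0.194
grip_force: 60.5
```

```bash
cat > st.py <<'E'
from h import *
s=bot.read_state(); R=cv2.Rodrigues(s['tcp_rot'])[0];print(s['tool_pos'].round(4),s['q'].round(3),R[:,2].round(3),R[:,1].round(3),np.degrees(np.arccos(-R[2,2])).round(2),s['wrist_force'].round(1))
E
python3 st.py
```

```text
[0.2105 0.1208 0.3708] [ 0.457 -0.944  2.571 -0.066  0.962  1.701] [ 0.495  0.183 -0.849] [ 0.343 -0.939 -0.003] 31.85 [-0.7 -0.4 -2.6]
```

{"api": "drive_tool", "payload": {
  "claw": [10,10,10,10,10,10,10,10],
  "slide": [
    [-0.1,-0.05,0],
    [-0.1,-0.05,0],
    [-0.1,-0.05,0],
    [-0.1,-0.05,0],
    [-0.1,-0.05,0],
    [-0.1,-0.05,0],
    [-0.1,-0.05,0],
    [-0.1,-0.05,0]
  ],
  "yaw": [0,0,0,0,0,0,0,0]
}}

```text
time: 23.15
tool_pos: [0.1984, 0.1291, 0.3686]
tcp_rot: [-2.911, -0.506, -0.794]
wrist_force: [-0.5, 0.0, -1.8]
width: 0.198
grip_force: 60.5
```

```bash
python3 st.py
```

```text
[0.1984 0.1291 0.3686] [ 0.556 -0.944  2.571 -0.136  0.999  1.827] [ 0.479  0.163 -0.862] [ 0.335 -0.942  0.008] 30.43 [-0.5  0.  -1.8]
```

Tilt is 30° and this inner end sits right at joint limits, so I stop here. The squat casting tips only past 55°. I'll rest its rim on the pan at about 27° lean, with the pan carrying the weight, and let it settle flat.

{"api": "drive_tool", "payload": {
  "claw": [10,10,10,10,10,10,10,10],
  "slide": [
    [0.06,0,0.04],
    [0.12,0,0.08],
    [0.2,-0.05,0.1],
    [0.27,-0.1,0.1],
    [0.33,-0.15,0.1],
    [0.38,-0.2,0.1],
    [0.42,-0.26,0.1],
    [0.44,-0.32,0.1]
  ],
  "yaw": [0,-0.02,-0.05,-0.08,-0.11,-0.14,-0.17,-0.2]
}}

```text
time: 23.82
tool_pos: [0.4201, -0.033, 0.4187]
tcp_rot: [2.922, -0.426, 0.793]
wrist_force: [-0.3, -0.2, -1.7]
width: 0.194
grip_force: 60.5
```

```bash
python3 st.py
```

```text
[ 0.4201 -0.033   0.4187] [-0.093 -0.425  2.26  -0.15   0.791  1.844] [ 0.483 -0.152 -0.862] [-0.287 -0.958  0.008] 30.45 [-0.3 -0.2 -1.7]
```

{"api": "drive_tool", "payload": {
  "claw": [10,10,10,10,10,10,10,10],
  "slide": [
    [0.007,-0.08,0],
    [0.014,-0.16,0],
    [0.022,-0.24,0],
    [0.03,-0.32,0],
    [0.037,-0.38,0],
    [0.037,-0.407,0],
    [0.037,-0.407,-0.05],
    [0.037,-0.407,-0.08]
  ],
  "yaw": [-0.014,-0.014,-0.014,-0.014,-0.014,-0.014,-0.014,-0.014]
}}

```text
time: 24.48
tool_pos: [0.4363, -0.2361, 0.378]
tcp_rot: [2.903, -0.485, 0.787]
wrist_force: [-0.5, 1.4, -2.9]
width: 0.196
grip_force: 60.6
```

```bash
python3 - <<'E'
from h import *
c=shot('side'); t=shot('top'); o=np.zeros((500,800,3),np.uint8)
o[:,:500]=cv2.resize(c['color'][60:240,290:470],(500,500),interpolation=2)
o[:300,500:]=cv2.resize(t['color'][190:340,350:500],(300,300),interpolation=2)
cv2.imwrite('pics/crop5.png',o[...,::-1])
E
python3 st.py
```

```text
[ 0.435  -0.2341  0.3745] [-0.587 -0.22   2.199  0.199  0.663  1.187] [ 0.471 -0.167 -0.866] [-0.325 -0.946  0.006] 29.97 [-0.9  0.6 -2.8]
```

View pics/crop5.png

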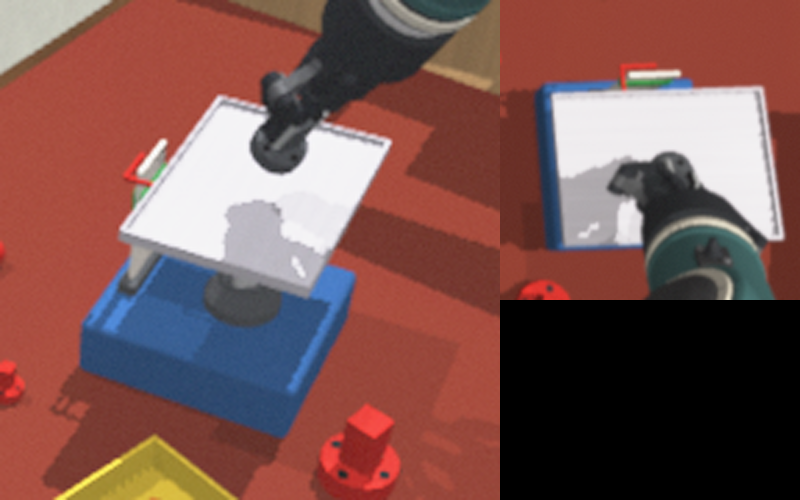

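The casting hangs over the pan's middle at (278,145). Lower it onto the pan.

{"api": "drive_tool", "payload": {
  "claw": [10,10,10,10,10,10,10,10],
  "slide": [
    [0,0,-0.02],
    [0,0,-0.035],
    [0,0,-0.05],
    [0,0,-0.065],
    [0,0,-0.08],
    [0,0,-0.09],
    [0,0,-0.1],
    [0,0,-0.1]
  ],
  "yaw": [0,0,0,0,0,0,0,0]
}}

```text
time: 25.25
tool_pos: [0.4367, -0.2339, 0.3283]
tcp_rot: [2.905, -0.48, 0.788]
wrist_force: [-0.6, 0.2, -1.9]
width: 0.198
grip_force: 60.7
```

```bash
cat > pz.py <<'E'
from h import *
for n in('side','top'):
    c=shot(n);X=cloud(c);h=cv2.cvtColor(c['color'],cv2.COLOR_RGB2HSV);P=(h[...,1]<50)&(c['depth']>0)&(np.hypot(X[...,0]-.56,X[...,1]+.30)<.05)&(X[...,2]>.07)
    z=X[P][:,2]; print(n,'pan z',np.median(z).round(4),len(z))
E
python3 pz.py; python3 st.py
```

```text
side pan z 0.1494 490
top pan z 0.1506 1824
[ 0.4369 -0.234   0.3292] [-0.585 -0.169  2.249  0.233  0.555  1.147] [ 0.478 -0.17  -0.862] [-0.324 -0.946  0.008] 30.47 [-0.5  1.4 -0.4]
```

{"api": "drive_tool", "payload": {
  "claw": [10,10,22,26,32,40,45,45],
  "slide": [
    [0,0,-0.006],
    [0,0,-0.008],
    [0,0,-0.008],
    [0,0,-0.008],
    [0,0,-0.008],
    [0,0,-0.008],
    [0,0,-0.008],
    [0,0,-0.008]
  ],
  "yaw": [0,0,0,0,0,0,0,0]
}}

```text
time: 26.02
tool_pos: [0.4369, -0.2341, 0.3254]
tcp_rot: [2.904, -0.48, 0.79]
wrist_force: [0.4, -0.3, 0.2]
width: 0.53
grip_force: 0.0
```

```bash
python3 pz.py; python3 st.py;python3 - <<'E'
from h import *
c=load('side'); t=load('top'); o=np.zeros((500,800,3),np.uint8)
o[:,:500]=cv2.resize(c['color'][90:190,320:420],(500,500),interpolation=2)
o[:300,500:]=cv2.resize(t['color'][190:340,350:500],(300,300),interpolation=2)
cv2.imwrite('pics/crop6.png',o[...,::-1])
E
```

```text
side pan z 0.1453 471
top pan z 0.146 1828
[ 0.4368 -0.2341  0.3253] [-0.585 -0.164  2.253  0.237  0.546  1.143] [ 0.478 -0.171 -0.862] [-0.324 -0.946  0.008] 30.49 [-0.2 -0.6 -0.7]
```

View pics/crop6.png

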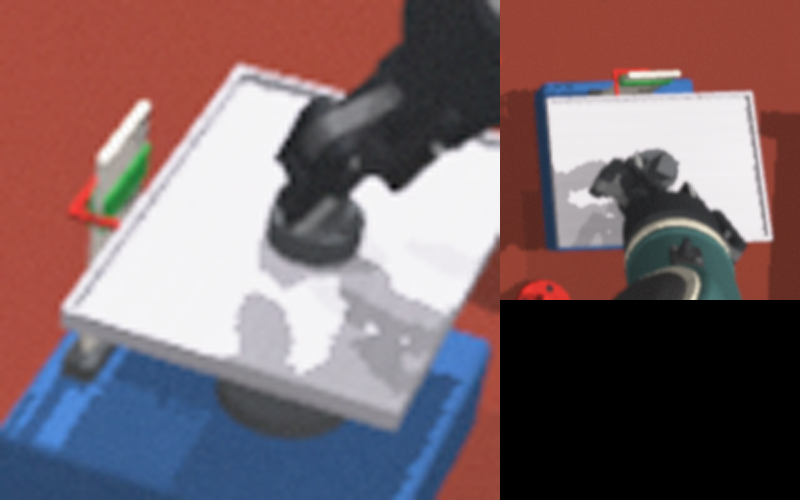

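The casting sits flat on the pan. Retreat along the tool axis.

{"api": "drive_tool", "payload": {
  "claw": [45,45,45,45,45,45,45,45],
  "slide": [
    [-0.014,0.005,0.026],
    [-0.035,0.0125,0.063],
    [-0.06,0.022,0.11],
    [-0.09,0.032,0.163],
    [-0.12,0.043,0.216],
    [-0.143,0.051,0.259],
    [-0.143,0.1,0.259],
    [-0.143,0.15,0.259]
  ],
  "yaw": [0,0,0,0,0,0,0,0]
}}

```text
time: 26.78
tool_pos: [0.3649, -0.1597, 0.4576]
tcp_rot: [2.899, -0.485, 0.796]
wrist_force: [0.5, 0.9, 0.0]
width: 0.524
grip_force: 0.0
```

{"api": "drive_tool", "payload": {
  "claw": [45,45,45,45,45,45],
  "slide": [
    [0,0.08,0],
    [0,0.16,0],
    [0,0.22,0],
    [0,0.22,0],
    [0,0.22,0],
    [0,0.22,0]
  ],
  "yaw": [0,0,0,0,0,0]
}}

```text
time: 27.28
tool_pos: [0.3654, -0.0489, 0.4548]
tcp_rot: [2.905, -0.478, 0.79]
wrist_force: [0.7, 0.1, -0.3]
width: 0.526
grip_force: 0.0
```

```bash
python3 pz.py; python3 st.py;python3 - <<'E'
from h import *
c=load('side'); t=load('top'); o=np.zeros((600,800,3),np.uint8)
o[:400,:400]=cv2.resize(c['color'][90:190,320:420],(400,400),interpolation=2)
o[:400,400:]=cv2.resize(t['color'][200:320,360:480],(400,400),interpolation=2)
o[400:,:266]=cv2.resize(c['color'],(266,200)); o[400:,270:536]=cv2.resize(t['color'],(266,200))
cv2.imwrite('pics/crop7.png',o[...,::-1])
for n in('side','top'):
    c=load(n);X=cloud(c);h=cv2.cvtColor(c['color'],cv2.COLOR_RGB2HSV).astype(int);H,S=h[...,0],h[...,1]
    m=((H<8)|(H>172))&(S>150)&(c['depth']>0)&(np.hypot(X[...,0]-.62,X[...,1]+.23)<.06)&(X[...,0]>.6)&(X[...,2]>.1)
    print('pointer',np.median(X[m][:,2]))
E
```

```text
side pan z 0.1455 138
top pan z 0.146 1871
[ 0.3654 -0.0501  0.4547] [-0.16  -0.577  2.28  -0.118  0.918  1.787] [ 0.477 -0.172 -0.862] [-0.326 -0.945  0.008] 30.47 [ 0.6  0.2 -0.8]
pointer 0.1442304562555446
pointer 0.14441877551469307
```

View pics/crop7.png

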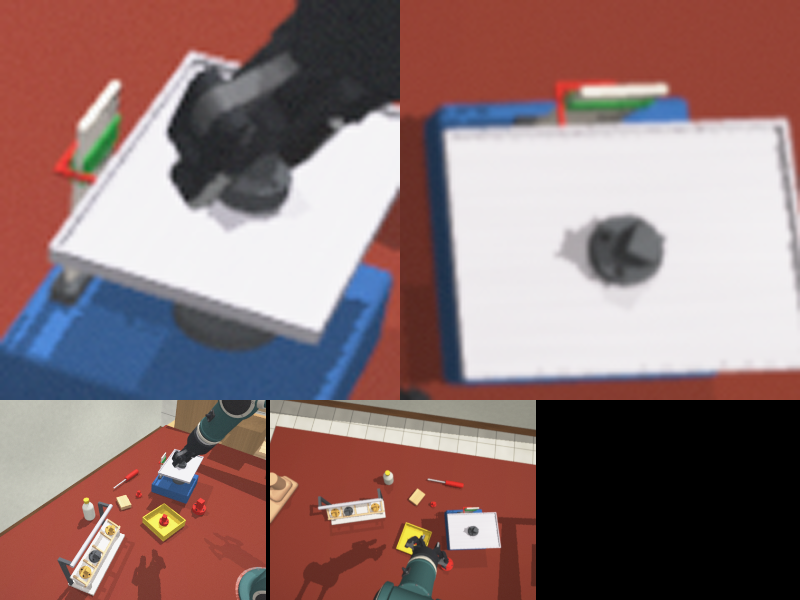

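The casting stands stem up at the pan's centre (625,250), with the pointer at z ≈ 0.144 inside the band at 0.1355–0.1515. Hand in.

```bash
python3 -c "
from workcell import bot
print(bot.finish_job())"
```

```text
the job is handed in; nothing more can be done
None
```

The job is handed in (no verdict returned) at about 27 s: the reject is in the tray, and one thick casting stands stem up on the pan with the pointer at about 144 mm, inside the green band (about 135–151 mm); two joints (q2 and q3) read 0.001–0.004 rad past their stated range limits while I was untilting the tool.

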